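# Mesh the shade stand's clutch knob and swing the shade over the young agave

## Robot

A 6-joint arm with a two-finger parallel gripper is mounted at the origin on the work surface. World frame = base frame: x ahead of the robot, y to its left, z up, the work surface at z = 0. Lengths are in mm, angles in rad, forces in N, time in s.
With the tool pointing down it reaches from about 350 to 875 mm from the base axis. Payload 4.2 kg.
Tool frame: the origin (TCP) lies at the very end of the fingers, on their centre line; the grasp point (between the pads) lies 19 mm behind it (arm.grasp_offset is the distance from the TCP to the grasp point, in mm); z points along the fingers, y is the direction in which the jaws open and shut (so a half turn about z gives the same grasp; the last joint's range is limited). The gripper opens to 85 mm and grips with 20 to 120 N. Pads are 22 mm wide; open, the fingers measure 114 mm over their backs; the gripper's body (76 mm by 85 mm) begins 54 mm behind the grasp point. The pads swing forward as they close: fully open they stand 13 mm farther back than shut.
Start: joints at [-1.065, 0.385, 0.008, 0, -1.194, -0.259], TCP at [152.706, -606.036, 206.712] pointing down, gripper open.
Joint ranges: [-3.14, 3.14], [-1.21, 2.06], [-1.07, 1.41], [-3.16, 2.05], [-2.99, -0.16], [-3.1, 3.1]. Speed limits (rad/s): [2.79, 2.79, 3.14, 3.14, 3.14, 3.14].

## Interface

Orientations are given as a unit quaternion [x, y, z, w].
In Python, from bench import arm gives the robot as it stands.
- The arm moves only by the tool arm_command, never from a script. Its argument "commands" is one flat list of numbers, 4 for each row, row after row: the shift along the tool's x, y, z in m, then the turn about the tool's z in degrees. In form: [tx, ty, tz, roll, tx, ty, tz, roll, ...]. A call has exactly 5 rows; each row shifts and turns the pose as measured when the row begins, along the tool's axes as they then stand; what a row does not reach is not made up. A row lasts 1/10 s, in which the tool goes at most 50 mm and 8.59 degrees, less where a joint would pass 70% of its speed; a pose out of reach is approached as far as the arm can. A call with a gripper value outside its range is refused whole. "jaw" is the opening, from 0 (shut) to 1 (fully open), set as the call begins (left out, the last holds). The fingers move at their own pace and stop on an object; the grip force is fixed at half the most. Time passes only in rows, so rows that do not move let the fingers close, or fill a call up. It gives the time, the measured TCP pose, the force and the opening at its end, in the units of the state.
- arm.read_state(): the state, without advancing time (a new reading comes with each control period).
- arm.get_image(name): name is "side" or "top"; returns the picture (400x640x3 uint8, red, green, blue); there is no depth.
- arm.camera_info(name): a dict with "camera_matrix" (3x3 intrinsics, pixels), "world_from_camera" (4x4, takes a point from camera to world coordinates). Camera axes: x right, y down, z forward; pixel columns grow to the right and rows downward; lengths in mm; the calibration is good to about 2 mm. A picture is of the moment at which its call begins. camera_info takes no time and is no camera call.
- arm.job_done(): hands the job in, once; it reports no verdict.
Trained networks look in the newest picture that a camera, given by its name, has taken for a name from the list of things; names that differ only in an ending like _2 or _b are one class to them, and where a whole thing is asked for, a point or a joint stands for the part that bears it (a point fixed in the world has none). Each returns a list of dicts, best first, with "confidence" (0 to 1); they miss things now and then, are a little off and sometimes report something else, mostly with a low value. They report only what shows in the picture. A call takes as long as a camera call. They do not tell look-alikes from the thing itself.
- arm.regions_of(camera, target): "mask" (400x640 bool, what is visible of it).
- arm.place_of(camera, target): "centre" ([x, y, z] in mm, in the coordinates of the camera as it stood for that picture, good to about 4 mm: a listed point, or the origin of a listed thing).
The state is a dict: "clock": time; "joints": joint angles; "joint_vel": joint speeds; "joint_efforts": joint torques, N m; "position": TCP position; "ee_rot": TCP orientation; "contact_force": force on the tool from outside, world axes, zero at the start; "wrist_torque": the same for the moment, N m; "gripper_width": finger opening in mm.
Only numpy, scipy, OpenCV 4.12 (cv2) and the standard library are available. Lean on these libraries where they do the work, as an engineer would, in place of code of your own. Each camera call takes 0.05 s, during which the arm holds its last target.

## Task

Grip the knob on top of the little shade stand and, rocking it to and fro, ease it down with light pressure until its hidden teeth drop into mesh and it sits fully home; never force the teeth. Then turn the knob to swing the slatted shade until it is centred over the small potted agave, let go, and leave the knob down in mesh. Work by the knob alone: do not touch the shade with the arm, and leave the pot, cup, tin and mint box undisturbed.

Things in the scene. Friction and masses are not known exactly. Their poses are not given: they have to be found in the camera images.
- stand: the shade stand, fixed to the bench: dark steel base disc 130 mm across and 12 mm thick with a column 44 mm across. Origin under the base centre, on the bench; its z axis is the upright turning axis of both shade and knob.
- shade: turning part on the column: steel hub 72 mm across, 12 mm thick, a flat arm and a slatted teak panel 110 x 110 mm held out sideways, slats 99 to 107 mm above the bench. Origin on the turning axis 95 mm above the bench; x axis along the arm to the panel. Swings with steady friction (about 0.08 N m), stays where left, turns at least 1.3 rad to either side of its start.
- panel (a point): centre of the top face of the slatted panel, 150 mm out from the turning axis, 107 mm above the bench.
- knob: black clutch knob on the stand: round cap 84 mm across with a skirt, on it an upright grip bar 50 mm long, 16 thick, 34 tall. Origin on the turning axis at half the bar's height (bar 17 mm above and below it; cap top 17 mm below it), 169 mm above the bench when up, 155 when home; x along the bar, y across it, z up. Turns freely (0.03 N m), over 2 rad either way.
- teeth (a point): point on the turning axis near the tops of the hidden teeth, 128 mm above the bench. Under the knob's skirt 3 dogs of the knob face 6 teeth on the shade hub, 20 to 34 mm from the axis: a mesh position every 60 degrees, at unknown angles; no start is in mesh. A mesh accepts about 0.1 rad of angle, which is also the free play of knob to shade once meshed.
- collar (a joint): how far the knob is pushed down, in m: 0 up (start), 0.014 fully home in mesh. Dogs resting on top of the teeth stop it somewhere between 0.001 and 0.006 (how low the tooth ring sits differs each time), up to 0.003 more as the ring's spring gives. It slides with about 3 N friction and stays where it is left, up or down.
- pot_center (a point): the small terracotta pot with the young agave, 66 mm across the rim, pot 50 mm tall, leaf tips below 90 mm, loose; point on its axis 25 mm above its underside. It stands 141 to 160 mm from the turning axis, to the left or right of where the panel starts (0.45 to 0.75 rad of swing).
- cup_center (a point): clear glass cup, 64 mm across, 75 mm tall, loose, on the other side of the panel from the pot; point on its axis half-way up. The shade passes above pot and cup.
- tin_center (a point): cream enamel tin with a hinged latch lid, shut, 70 x 100 x 45 mm, loose; point at its centre.
- mintbox_center (a point): mint green mouthguard box, shut, 75 x 90 x 38 mm, loose; point at its centre.
- ring_seat (a point): the hidden ring of 6 teeth on the shade hub, under the knob's skirt; this point is on the axis, 107 mm above the bench. It sits on a spring (5 N/mm, 3 mm travel, then solid). Pressed lightly the dogs slide over the teeth; from about 8 N on the teeth the knob drags the shade round with it; over 25 N before they are in mesh, or over 60 N in mesh, damages them.
Mind the look-alikes: they are no part of the job. What is shaped like the part that bears pot_center but blue or pink is not meant.

How it is judged (in metres and radians):
On the way, in this order (a step that is already met when the one before it is completed fails the run):
1. the knob is rocked and eased down until its teeth mesh and it is home (value of joint collar above 0.012 m), for 0.2 s.
2. the meshed knob swings the shade over the potted agave (value of joint collar above 0.012 m and horizontal distance between panel and pot_center below 0.02 m), for 0.2 s.
At the end, for the whole second after the job is handed in: The knob is home in mesh (pushed down more than 12 of its 14 mm), the centre of the shade panel stands within 20 mm, seen from above, of the axis of the agave's pot, and the shade is still (all of step 2 and angular speed of shade below 0.1 rad/s); the robot touches nothing.
It fails at once if the teeth are forced (over 25 N between knob and tooth ring before they are in mesh, or over 60 N in mesh) ((contact force between knob and shade above 25 N and value of joint collar below 0.01 m) or contact force between knob and shade above 60 N).
It fails at once if the robot touches the shade (contact force between any of the arm, the fingers and shade above 0.5 N).
It fails at once if the pot, cup, tin or mint box is moved more than 15 mm (distance of any of pot_center, cup_center, tin_center, mintbox_center from where it was at the start of the episode above 0.015 m).
It also fails if it takes over 72 s, if anything falls off the work surface, if the arm or the gripper's body presses on something with over 40 N, if the wrist force passes 120 N, or if a joint passes its speed limit or range.

## Working session

There is one attempt and no reset: what is moved stays moved. The work goes in short steps, Python scripts to look and compute and a tool call to move; the robot and the scene stay as the last step left them, time stands still between calls to the robot, and variables do not carry over. Pictures are saved under pics/ and viewed, and the job is handed in when it is done.

Besides the shell and the picture viewer there is one more tool, called after "Call:" as name(argument=value, ...) on one line, values as JSON. arm_command: Moves the arm, as the interface text tells. Its arguments: {"type":"object","properties":{"commands":{"type":"array"},"jaw":{"type":"number"}},"required":["commands"]}

```bash
ls; mkdir -p pics
cat > h.py <<'E'
import numpy as np, cv2
from bench import arm
def w(cam,p):
    T=np.array(arm.camera_info(cam)["world_from_camera"]);return (T@np.r_[p,1])[:3]
def proj(cam,P):
    i=arm.camera_info(cam);T=np.linalg.inv(np.array(i["world_from_camera"]));q=(T@np.r_[P,1])[:3];k=np.array(i["camera_matrix"])@q;return k[:2]/k[2]
def ray(cam,uv,z):
    i=arm.camera_info(cam);T=np.array(i["world_from_camera"]);d=T[:3,:3]@np.linalg.inv(np.array(i["camera_matrix"]))@np.r_[uv,1];o=T[:3,3];return o+d*(z-o[2])/d[2]
E
python3 - <<'E'
from h import *
for c in("side","top"):
    im=arm.get_image(c);cv2.imwrite(f"pics/{c}0.png",im[:,:,::-1])
    for n in("stand","shade","panel","knob","teeth","pot_center","cup_center","tin_center","mintbox_center"):
        for r in arm.place_of(c,n)[:3]: print(c,n,round(r["confidence"],2),w(c,r["centre"]).round(1))
s=arm.read_state();print(s)
E
```

```text
pics
side stand 0.96 [544.  -12.8  -0.9]
side shade 0.81 [549.7  -9.9  93.5]
side panel 0.87 [696.8   5.1 111.2]
side knob 0.74 [545.3 -14.8 167.6]
side teeth 0.41 [549.8 -11.1  95.4]
side pot_center 0.95 [822.5 -68.4  22.2]
side pot_center 0.62 [678.3 -78.1  18.6]
side pot_center 0.54 [ 693.5 -217.3   24.7]
side cup_center 0.8 [661.   82.4  33.4]
side mintbox_center 0.78 [ 554.2 -313.8   20.3]
top stand 0.66 [ 5.441e+02 -2.180e+01  2.000e-01]
top panel 0.67 [697.1  -2.1 106.3]
top panel 0.54 [547.8 -18.6   1.1]
top teeth 0.81 [542.1 -16.9 129.2]
top pot_center 0.89 [678.6 -84.7  25.7]
top pot_center 0.76 [823.8 -76.3  20.1]
top pot_center 0.56 [ 692.7 -223.3   24.2]
top cup_center 0.63 [653.1  78.5  36.5]
top tin_center 0.66 [470.3 302.   20.7]
top mintbox_center 0.76 [ 560.3 -313.3   19.8]
{'clock': 1.0, 'joints': array([-1.06540222e+00,  3.84680406e-01,  7.92473087e-03, -3.40426936e-05,
       -1.19399157e+00, -2.58575145e-01]), 'joint_vel': array([-1.91324872e-03,  1.38381060e-03, -3.05823290e-04,  7.90142719e-05,
       -5.06464942e-04, -2.60950702e-03]), 'joint_efforts': array([ 1.18061595e-03, -3.92095363e+01,  1.88618892e+01,  4.19051126e+00,
       -3.72750574e-04, -8.04038734e-06]), 'position': array([ 152.7191569 , -606.04186743,  206.72855709]), 'ee_rot': array([-1.23090254e-01,  9.92395480e-01, -1.68716934e-05,  2.38343281e-05]), 'contact_force': array([ 1.03182133, -0.6788337 ,  0.03707473]), 'wrist_torque': array([-0.0108909 , -0.01047883, -0.0274394 ]), 'gripper_width': 85.26368465699356}
```

View pics/top0.png

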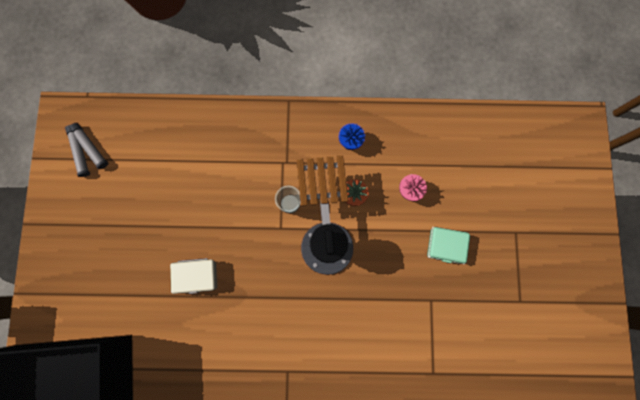

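View pics/side0.png

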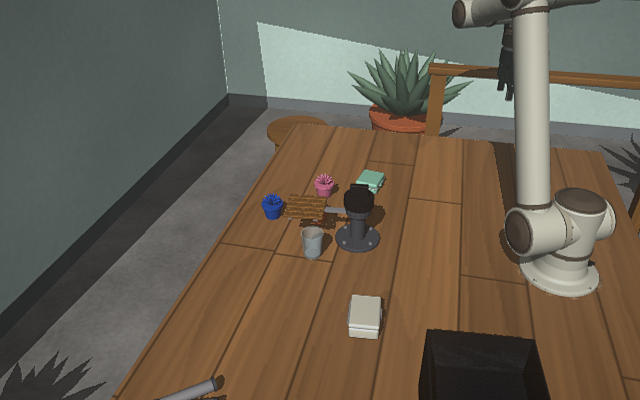

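The top view shows the knob at about (328,243), panel (322,180), agave pot (355,191), cup (288,199), and the blue (351,136) and pink (413,187) look-alikes. I'll zoom in on the bar and stand next.

Run:
```python
from h import *
im=cv2.imread("pics/top0.png")
c=im[140:290,250:450]; cv2.imwrite("pics/z.png",cv2.convertScaleAbs(cv2.resize(c,(800,600),interpolation=cv2.INTER_CUBIC),alpha=1.8,beta=15))
im=cv2.imread("pics/side0.png")
c=im[165:265,260:400]; cv2.imwrite("pics/zs.png",cv2.convertScaleAbs(cv2.resize(c,(800,571),interpolation=cv2.INTER_CUBIC),alpha=1.8,beta=15))
for c in("top","side"):
    T=np.array(arm.camera_info(c)["world_from_camera"]);print(c,T[:3,3].round(),proj(c,[545,-15,186]),proj(c,[545,-15,152]),proj(c,[545,-15,12]))
for c in("side","top"):
    arm.get_image(c)
    for n in("stand","knob","shade","panel","pot_center"):
        for r in arm.regions_of(c,n)[:2]:
            m=r["mask"];v,u=np.nonzero(m);print(c,n,round(r["confidence"],2),m.sum(),u.min(),u.max(),v.min(),v.max(),u.mean().round(1),v.mean().round(1))
```

```text
top [ 459.   15. 1132.] [328.51005484 241.63402873] [327.99351562 243.06117383] [326.19222878 248.03794543]
side [ 362. 1168.  923.] [359.98460409 184.10851025] [359.55779043 194.61798549] [357.914278   235.08635573]
side stand 0.76 2937 283 379 184 252 340.6 216.4
side knob 0.67 737 344 374 184 212 358.7 198.6
side shade 0.94 1202 283 370 195 220 314.8 208.4
side panel 0.81 1157 284 370 195 220 314.4 208.2
side panel 0.3 731 344 373 184 212 358.4 198.7
side pot_center 0.66 353 314 334 175 198 323.9 185.5
side pot_center 0.65 421 262 282 194 219 272.0 206.5
top stand 0.95 4083 296 352 156 274 324.2 217.2
top stand 0.26 1263 427 468 227 262 447.8 244.6
top knob 0.79 1213 309 347 223 263 327.9 242.9
top shade 0.71 1755 296 346 156 222 322.0 182.5
top panel 0.67 1944 296 345 156 223 321.0 182.6
top panel 0.66 1161 429 467 228 262 448.1 245.0
top pot_center 0.9 555 337 363 123 149 350.3 135.6
top pot_center 0.6 540 399 424 174 200 411.8 187.0
```

View pics/z.png

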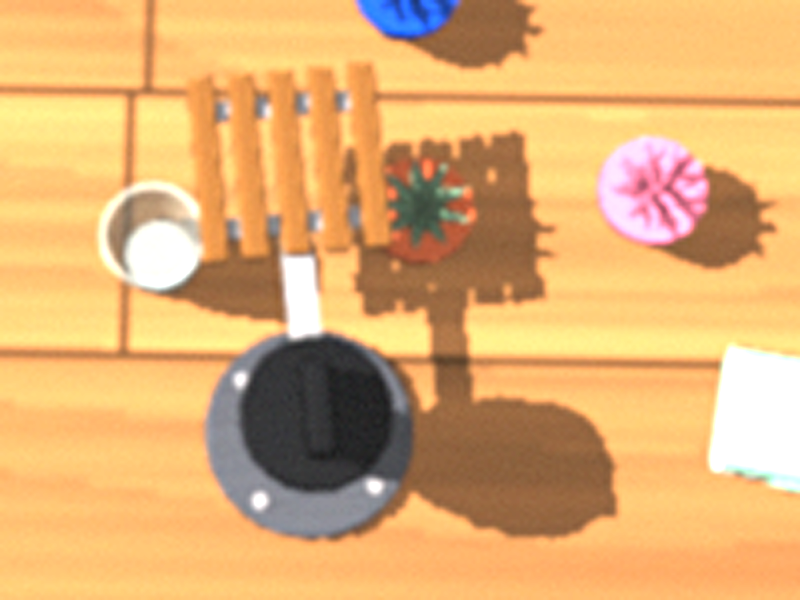

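View pics/zs.png

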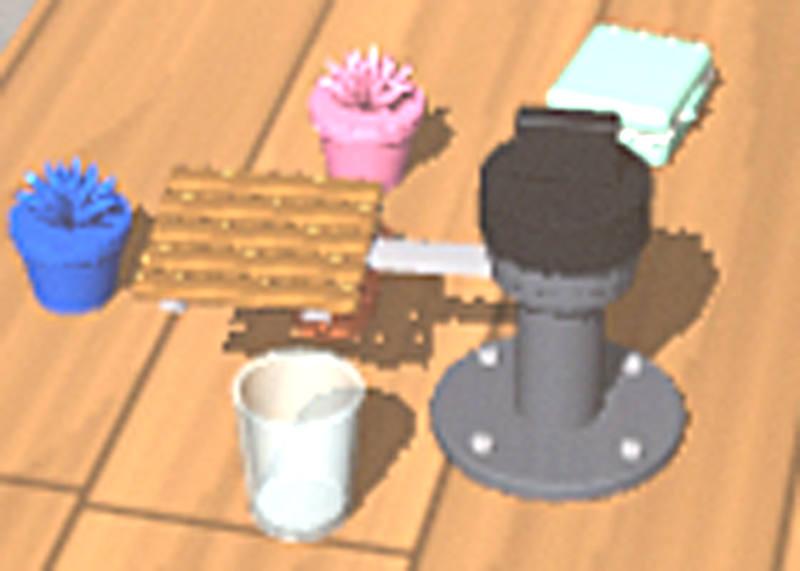

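```bash
cat >> h.py <<'E'
from scipy.spatial.transform import Rotation as R
def tri(uvt,uvs):
    A=[];b=[]
    for c,uv in(("top",uvt),("side",uvs)):
        i=arm.camera_info(c);T=np.array(i["world_from_camera"]);d=T[:3,:3]@np.linalg.inv(np.array(i["camera_matrix"]))@np.r_[uv,1];d/=np.linalg.norm(d);P=np.eye(3)-np.outer(d,d);A.append(P);b.append(P@T[:3,3])
    return np.linalg.lstsq(np.vstack(A),np.hstack(b),rcond=None)[0]
def st():
    s=arm.read_state();M=R.from_quat(s["ee_rot"]).as_matrix();return s,M
E
python3 - <<'E'
from h import *
s,M=st();print(M.round(3))
print("bartop",tri((329.75,242),(359.3,185.6)),"base",tri((327.5,248.75),(357.7,237.1)))
im=cv2.imread("pics/top0.png")
c=im[215:275,290:370]; cv2.imwrite("pics/zk.png",cv2.convertScaleAbs(cv2.resize(c,(800,600),interpolation=cv2.INTER_CUBIC),alpha=5,beta=0))
E
```

```text
[[-0.97  -0.244 -0.   ]
 [-0.244  0.97   0.   ]
 [ 0.     0.    -1.   ]]
bartop [546.00862215 -17.71891494 179.26164779] base [544.99140221 -18.45488589   1.8836234 ]
```

View pics/zk.png

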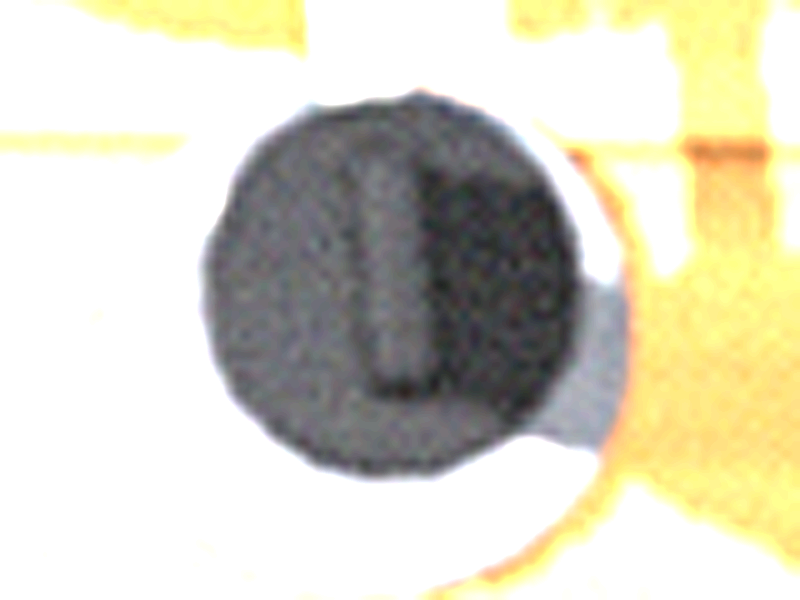

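Run:
```python
from h import *
f=lambda a,b:((a+.5)/10-.5+290,(b+.5)/10-.5+215)
g=lambda a,b,:((a+.5)/4-.5+250,(b+.5)/4-.5+140)
A=ray("top",f(388,155),186);B=ray("top",f(405,385),186);d=A-B;print(A,B,(A+B)/2,np.linalg.norm(d),np.degrees(np.arctan2(d[1],d[0])))
print("cap",ray("top",f(392,287),152),"base",ray("top",g(310,435),12))
print("pot rim",ray("top",g(425,210),50))
# panel corners top
c=np.array([ray("top",g(*p),107) for p in((188,78),(372,62),(390,245),(203,262))]);print(c.round(1),c.mean(0))
p=c.mean(0)
for ax in((545,-16),):
  print(np.degrees(np.arctan2(p[1]-ax[1],p[0]-ax[0])),np.hypot(p[1]-ax[1],p[0]-ax[0]))
for r in((678.5,-83),):
  print(np.degrees(np.arctan2(r[1]+16,r[0]-545)),np.hypot(r[1]+16,r[0]-545))
s,M=st();print(M.T@(np.array([545,-16,215])-s["position"]))
```

```text
[569.26922548 -14.39115086 186.        ] [521.34840061 -18.46538218 186.        ] [545.30881305 -16.42826652 186.        ] 48.09370870204153 4.8596039240311235
cap [544.6195368 -16.6386375 152.       ] base [544.20993164 -17.30768405  12.        ]
pot rim [679.05397132 -84.61355242  50.        ]
[[743.7  59.1 107. ]
 [755.3 -48.3 107. ]
 [646.6 -59.2 107. ]
 [634.8  47.9 107. ]] [ 6.95096735e+02 -1.11376055e-01  1.07000000e+02]
6.042592927626103 150.93534465889056
-26.650823238025115 149.36950826724978
[-524.55950456  476.31939982   -8.29053274]
```

Call:
arm_command(commands=[-0.035,0.0318,-0.003,0,-0.035,0.0318,-0.003,0,-0.035,0.0318,-0.001,0,-0.035,0.0318,0,0,-0.035,0.0318,0,0], jaw=1)

```text
clock: 2.1
position: [285.1, -407.9, 211.9]
ee_rot: [-0.118, 0.993, -0.0, -0.0]
contact_force: [1.0, -0.3, 0.6]
gripper_width: 85.5
```

Call:
arm_command(commands=[-0.035,0.0318,0,0,-0.035,0.0318,0,0,-0.035,0.0318,0,0,-0.035,0.0318,0,0,-0.035,0.0318,0,0])

```text
clock: 2.6
position: [422.2, -203.9, 214.0]
ee_rot: [-0.118, 0.993, -0.002, 0.002]
contact_force: [1.2, -0.4, -0.8]
gripper_width: 85.5
```

Call:
arm_command(commands=[0,0,0,-8.5,0,0,0,-8.5,0,0,0,-8.5,0,0,0,-8.5,0,0,0,-8.5])

```text
clock: 3.1
position: [426.7, -197.3, 215.1]
ee_rot: [-0.475, 0.88, -0.003, 0.003]
contact_force: [-0.3, -0.9, -0.1]
gripper_width: 85.4
```

Call:
arm_command(commands=[0,0,0,-8.5,0,0,0,-8.5,0,0,0,-8.5,0,0,0,-8.5,0,0,0,-8.5])

```text
clock: 3.6
position: [426.8, -197.1, 216.0]
ee_rot: [0.764, -0.645, 0.005, -0.002]
contact_force: [-0.2, -0.1, 0.1]
gripper_width: 85.6
```

Call:
arm_command(commands=[0,0,0,-8.5,0,0,0,-8.5,0,0,0,-8.5,0,0,0,-8.5,0,0,0,-8.5])

```text
clock: 4.1
position: [426.8, -197.1, 216.8]
ee_rot: [0.947, -0.32, 0.006, -0.0]
contact_force: [0.5, 0.4, -0.4]
gripper_width: 85.6
```

Call:
arm_command(commands=[0,0,0,-8.5,0,0,0,-8.5,0,0,0,-8.5,0,0,0,-8.5,0,0,0,-8.5])

```text
clock: 4.6
position: [426.8, -197.1, 217.7]
ee_rot: [0.999, 0.049, 0.007, 0.002]
contact_force: [0.2, -0.4, 0.3]
gripper_width: 85.2
```

```bash
cat >> h.py <<'E'
def rep(ax=(545,-16.5)):
    s,M=st();print("t",round(s["clock"],2),"p",s["position"].round(1),"yaw",np.degrees(np.arctan2(M[1,0],M[0,0])).round(2),"j",s["joints"].round(2),"F",s["contact_force"].round(2),"T",s["wrist_torque"].round(2),"w",round(s["gripper_width"],1),"axis in tool",(M.T@(np.r_[ax,s["position"][2]]-s["position"]))[:2].round(1),"tilt",M[:,2].round(4)[:2])
E
python3 -c "
from h import *
rep()"
```

```text
t 4.6 p [ 426.8 -197.1  217.7] yaw 5.66 j [-0.08  0.1  -0.35  0.   -1.11  1.75] F [ 0.19 -0.38  0.31] T [0.   0.05 0.04] w 85.2 axis in tool [ 135.4 -168.1] tilt [ 0.0134 -0.0035]
```

Call:
arm_command(commands=[0.027,-0.0335,0,0,0.027,-0.0335,0,0,0.027,-0.0335,0,0,0.027,-0.0335,0,0,0.027,-0.0335,0,0])

```text
clock: 5.1
position: [546.1, -15.2, 220.6]
ee_rot: [0.999, 0.046, 0.008, 0.002]
contact_force: [0.6, -1.3, -0.8]
gripper_width: 85.3
```

Call:
arm_command(commands=[0,0,0,0,0,0,0,0,0,0,0,0,0,0,0,0,0,0,0,0])

```text
clock: 5.6
position: [547.4, -12.6, 220.2]
ee_rot: [0.999, 0.048, 0.008, 0.002]
contact_force: [0.2, -0.3, -0.6]
gripper_width: 85.3
```

```bash
python3 -c "
from h import *
rep()"
```

```text
t 5.6 p [547.4 -12.6 220.2] yaw 5.54 j [ 0.28  0.23 -0.18  0.01 -1.14  1.39] F [ 0.23 -0.28 -0.59] T [ 0.02  0.05 -0.03] w 85.3 axis in tool [-2.8  3.6] tilt [ 0.0166 -0.0039]
```

Call:
arm_command(commands=[-0.0016,0.001,0.012,0,-0.0016,0.001,0.012,0,0,0.001,0.012,0,0,0.0005,0,0,0,0,0,0])

```text
clock: 6.1
position: [542.8, -19.8, 181.5]
ee_rot: [0.999, 0.046, 0.008, 0.002]
contact_force: [0.8, 1.2, 1.0]
gripper_width: 85.4
```

```bash
python3 -c "
from h import *
rep()
for c in('top','side'):
    im=arm.get_image(c)[:,:,::-1]
    k=im[215:275,290:370] if c=='top' else im[135:255,280:440]
    cv2.imwrite('pics/a_%s.png'%c,cv2.convertScaleAbs(cv2.resize(k,(800,600),interpolation=cv2.INTER_CUBIC),alpha=4 if c=='top' else 2,beta=0))
"
```

```text
t 6.1 p [542.8 -19.8 181.5] yaw 5.27 j [ 0.27  0.26 -0.25  0.01 -1.05  1.39] F [0.85 1.2  0.97] T [-0.03  0.01 -0.02] w 85.4 axis in tool [ 2.5 -3.1] tilt [ 0.0161 -0.0035]
```

View pics/a_side.png

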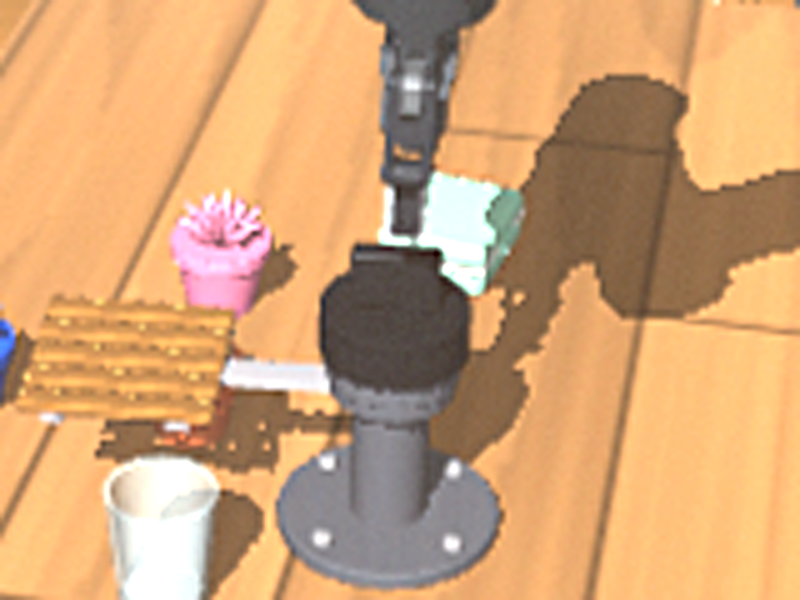

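View pics/a_top.png

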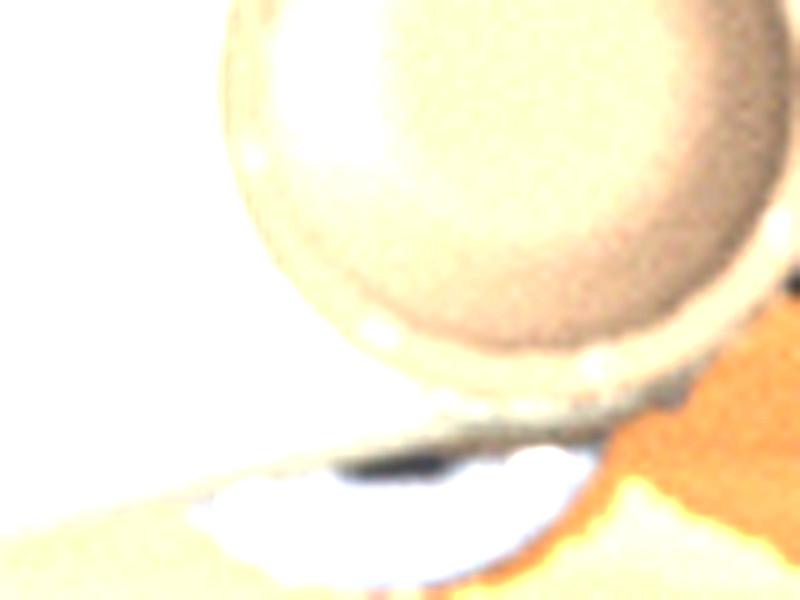

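Call:
arm_command(commands=[0.001,-0.0015,0.006,0,0.001,-0.001,0.006,0,0,0,0.004,0,0,0,0,0,0,0,0,0])

```text
clock: 6.7
position: [545.9, -16.4, 165.4]
ee_rot: [0.999, 0.046, 0.009, 0.002]
contact_force: [0.0, 0.6, -0.1]
gripper_width: 85.2
```

```bash
python3 -c "
from h import *
rep()"
```

```text
t 6.7 p [545.9 -16.4 165.4] yaw 5.3 j [ 0.27  0.28 -0.27  0.01 -1.01  1.39] F [ 0.02  0.56 -0.06] T [ 0.11  0.04 -0.01] w 85.2 axis in tool [-0.9  0.1] tilt [ 0.0187 -0.0027]
```

Call:
arm_command(commands=[-0.0005,0,0.004,0,0,0,0.003,0,0,0,0.001,0,0,0,0,0,0,0,0,0], jaw=0.35)

```text
clock: 7.2
position: [545.7, -16.4, 156.8]
ee_rot: [0.999, 0.046, 0.01, 0.002]
contact_force: [0.2, -0.4, 1.0]
gripper_width: 29.8
```

```bash
python3 -c "
from h import *
rep()"
```

```text
t 7.2 p [545.7 -16.4 156.8] yaw 5.3 j [ 0.27  0.28 -0.28  0.01 -0.99  1.39] F [ 0.24 -0.4   0.98] T [-0.08  0.01 -0.01] w 29.8 axis in tool [-0.7  0. ] tilt [ 0.0191 -0.0026]
```

Call:
arm_command(commands=[0,0,0,0,0,0,0,0,0,0,0,0,0,0,0,0,0,0,0,0], jaw=0)

```text
clock: 7.7
position: [545.6, -14.6, 156.9]
ee_rot: [0.999, 0.046, 0.01, 0.0]
contact_force: [-0.6, 1.5, -0.3]
gripper_width: 13.5
```

```bash
python3 -c "
from h import *
rep()"
```

```text
t 7.7 p [545.6 -14.6 156.9] yaw 5.33 j [ 0.27  0.28 -0.28  0.01 -0.99  1.39] F [-0.56  1.51 -0.28] T [0.25 0.1  0.04] w 13.5 axis in tool [-0.8  1.9] tilt [0.0196 0.0001]
```

Call:
arm_command(commands=[0,0,0.0004,0,0,0,0.0004,0,0,0,0.0004,0,0,0,0.0004,0,0,0,0.0004,0])

```text
clock: 8.2
position: [545.7, -14.6, 155.9]
ee_rot: [0.999, 0.046, 0.01, 0.0]
contact_force: [-1.0, 1.5, 1.1]
gripper_width: 13.5
```

```bash
python3 -c "
from h import *
rep((545,-14.6))"
```

```text
t 8.2 p [545.7 -14.6 155.9] yaw 5.33 j [ 0.27  0.28 -0.28  0.01 -0.99  1.39] F [-1.03  1.45  1.05] T [0.34 0.34 0.07] w 13.5 axis in tool [-0.7 -0.1] tilt [0.0203 0.0002]
```

Call:
arm_command(commands=[0,0,0.0005,0,0,0,0.0005,0,0,0,0.0005,0,0,0,0.0005,0,0,0,0.0005,0])

```text
clock: 8.7
position: [545.8, -14.6, 154.8]
ee_rot: [0.999, 0.047, 0.011, 0.001]
contact_force: [-3.5, 2.5, 5.0]
gripper_width: 13.4
```

```bash
python3 -c "
from h import *
rep((545,-14.6))"
```

```text
t 8.7 p [545.8 -14.6 154.8] yaw 5.36 j [ 0.27  0.28 -0.28  0.01 -0.98  1.39] F [-3.55  2.5   5.02] T [0.48 0.87 0.04] w 13.4 axis in tool [-0.8 -0.1] tilt [ 0.0211 -0.0001]
```

Call:
arm_command(commands=[0,0,0.0004,0,0,0,0.0004,0,0,0,0.0004,0,0,0,0.0003,0,0,0,0.0002,0])

```text
clock: 9.2
position: [545.8, -14.6, 154.8]
ee_rot: [0.999, 0.047, 0.011, 0.001]
contact_force: [-2.7, 1.7, 5.2]
gripper_width: 13.5
```

```bash
python3 -c "
from h import *
rep((545,-14.6))"
```

```text
t 9.2 p [545.8 -14.6 154.8] yaw 5.38 j [ 0.27  0.28 -0.28  0.01 -0.98  1.39] F [-2.68  1.68  5.17] T [0.44 0.74 0.  ] w 13.5 axis in tool [-0.8 -0.1] tilt [ 0.0221 -0.0002]
```

Call:
arm_command(commands=[0,0,0.0004,1.5,0,0,0.0004,1.5,0,0,0.0004,1.5,0,0,0.0004,1.5,0,0,0.0004,1.5])

```text
clock: 9.7
position: [545.8, -14.3, 154.4]
ee_rot: [1.0, -0.021, 0.011, -0.0]
contact_force: [-3.1, 2.4, 5.4]
gripper_width: 13.6
```

```bash
python3 -c "
from h import *
rep((545,-14.6))"
```

```text
t 9.7 p [545.8 -14.3 154.4] yaw -2.41 j [ 0.27  0.28 -0.28  0.01 -0.98  1.25] F [-3.14  2.36  5.42] T [0.55 0.87 0.11] w 13.6 axis in tool [-0.8  0.3] tilt [ 0.0227 -0.0004]
```

Call:
arm_command(commands=[0,0,0.0004,1.5,0,0,0.0004,1.5,0,0,0.0004,1.5,0,0,0.0004,1.5,0,0,0.0004,1.5])

```text
clock: 10.2
position: [545.7, -14.0, 150.8]
ee_rot: [0.996, -0.091, 0.011, -0.001]
contact_force: [-0.7, 2.5, 2.1]
gripper_width: 13.4
```

```bash
python3 -c "
from h import *
rep((545,-14.6))"
```

```text
t 10.2 p [545.7 -14.  150.8] yaw -10.49 j [ 0.28  0.29 -0.29  0.01 -0.97  1.11] F [-0.72  2.52  2.08] T [0.57 0.41 0.07] w 13.4 axis in tool [-0.6  0.8] tilt [0.0219 0.0002]
```

Call:
arm_command(commands=[0,0,0.0004,0,0,0,0.0004,0,0,0,0.0004,0,0,0,0.0004,0,0,0,0.0004,0])

```text
clock: 10.7
position: [545.7, -13.9, 148.3]
ee_rot: [0.996, -0.092, 0.011, -0.001]
contact_force: [-1.0, 1.5, 1.3]
gripper_width: 13.2
```

```bash
python3 -c "
from h import *
rep((545,-14.6))"
```

```text
t 10.7 p [545.7 -13.9 148.3] yaw -10.55 j [ 0.28  0.29 -0.29  0.01 -0.97  1.11] F [-0.98  1.5   1.25] T [0.47 0.48 0.01] w 13.2 axis in tool [-0.6  0.8] tilt [0.0214 0.0002]
```

Call:
arm_command(commands=[0,0,0.0005,0,0,0,0.0005,0,0,0,0.0005,0,0,0,0.0005,0,0,0,0.0005,0])

```text
clock: 11.2
position: [545.7, -13.9, 145.6]
ee_rot: [0.996, -0.092, 0.011, -0.001]
contact_force: [-1.4, 2.0, 2.5]
gripper_width: 13.3
```

```bash
python3 -c "
from h import *
rep((545,-14.6))"
```

```text
t 11.2 p [545.7 -13.9 145.6] yaw -10.56 j [ 0.27  0.29 -0.3   0.01 -0.96  1.11] F [-1.38  1.97  2.5 ] T [0.49 0.49 0.05] w 13.3 axis in tool [-0.6  0.8] tilt [0.0214 0.0003]
```

Call:
arm_command(commands=[0,0,0.0005,0,0,0,0.0005,0,0,0,0.0005,0,0,0,0.0005,0,0,0,0.0005,0])

```text
clock: 11.7
position: [545.8, -14.0, 143.3]
ee_rot: [0.996, -0.092, 0.011, -0.001]
contact_force: [-1.9, 2.8, 6.0]
gripper_width: 13.1
```

```bash
python3 -c "
from h import *
rep((545,-14.6))"
```

```text
t 11.7 p [545.8 -14.  143.3] yaw -10.55 j [ 0.27  0.3  -0.3   0.01 -0.96  1.11] F [-1.92  2.81  6.05] T [0.7  0.9  0.05] w 13.1 axis in tool [-0.7  0.8] tilt [0.0215 0.    ]
```

Call:
arm_command(commands=[0,0,0.0005,0,0,0,0.0005,0,0,0,0.0005,0,0,0,0.0005,0,0,0,0.0005,0])

```text
clock: 12.2
position: [545.9, -14.0, 143.3]
ee_rot: [0.996, -0.092, 0.011, -0.001]
contact_force: [-3.6, 3.1, 5.7]
gripper_width: 13.4
```

```bash
python3 -c "
from h import *
rep((545,-14.6))
for c in('top','side'):
    im=arm.get_image(c)[:,:,::-1]
    k=im[140:290,250:450] if c=='top' else im[135:255,270:430]
    cv2.imwrite('pics/b_%s.png'%c,cv2.convertScaleAbs(cv2.resize(k,(800,600),interpolation=cv2.INTER_CUBIC),alpha=2,beta=0))
"
```

```text
t 12.2 p [545.9 -14.  143.3] yaw -10.51 j [ 0.28  0.3  -0.3   0.01 -0.95  1.11] F [-3.59  3.09  5.65] T [0.64 0.9  0.01] w 13.4 axis in tool [-0.7  0.8] tilt [ 0.0226 -0.0003]
```

View pics/b_side.png

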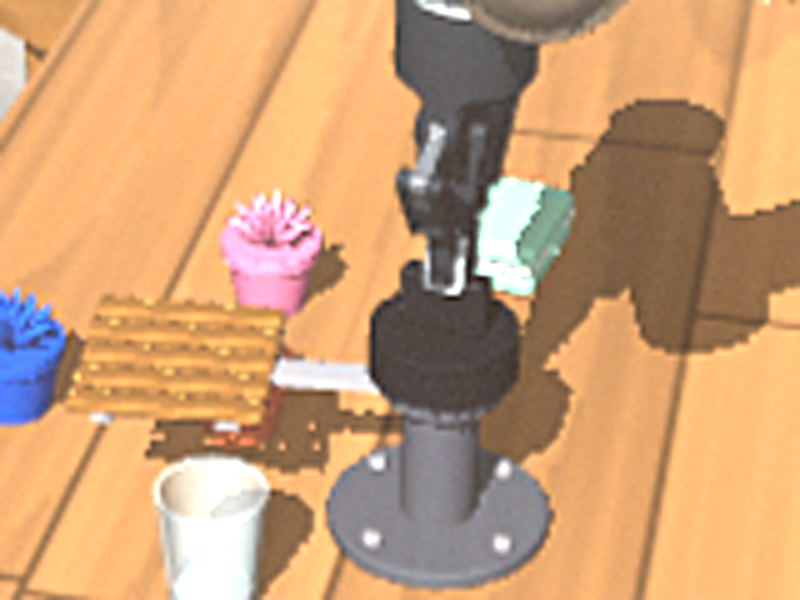

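View pics/b_top.png

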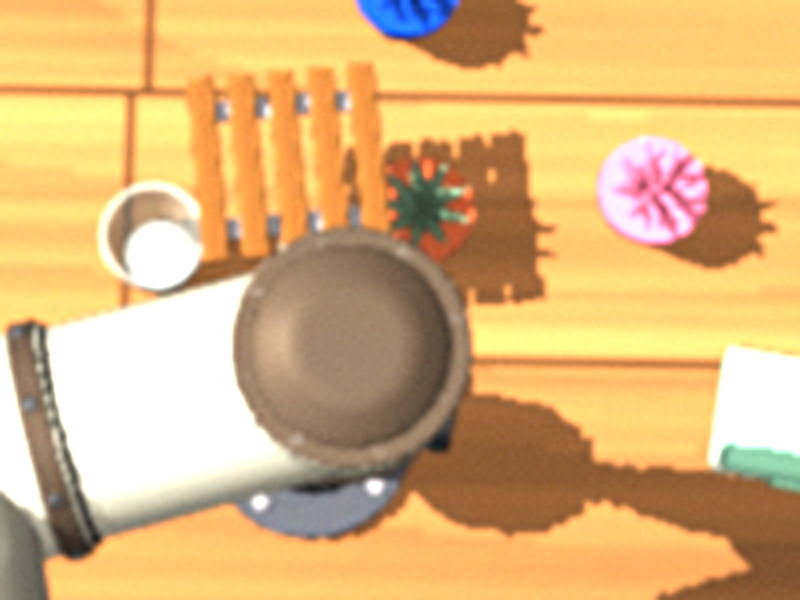

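Call:
arm_command(commands=[0,0,0.0003,2.5,0,0,0.0003,2.5,0,0,0.0003,2.5,0,0,0.0003,2.5,0,0,0.0003,2.5])

```text
clock: 12.8
position: [546.0, -13.5, 143.3]
ee_rot: [0.979, -0.202, 0.012, -0.002]
contact_force: [-2.1, 2.5, 5.5]
gripper_width: 13.5
```

```bash
python3 -c "
from h import *
rep((545,-14.6))"
```

```text
t 12.8 p [546.  -13.5 143.3] yaw -23.32 j [ 0.28  0.3  -0.3   0.01 -0.95  0.88] F [-2.14  2.5   5.55] T [0.7  0.87 0.15] w 13.5 axis in tool [-0.4  1.4] tilt [ 0.0238 -0.0002]
```

Call:
arm_command(commands=[0,0,0.0003,2.5,0,0,0.0003,2.5,0,0,0.0003,2.5,0,0,0.0003,2.5,0,0,0.0003,0])

```text
clock: 13.3
position: [546.2, -13.0, 143.3]
ee_rot: [0.957, -0.289, 0.012, -0.003]
contact_force: [-1.9, 3.1, 4.6]
gripper_width: 13.4
```

```bash
cat >> h.py <<'E'
def pan(tag):
    for c in('top','side'):
        im=arm.get_image(c)[:,:,::-1]
        k=im[140:290,250:450] if c=='top' else im[135:255,270:430]
        cv2.imwrite('pics/%s_%s.png'%(tag,c),cv2.convertScaleAbs(cv2.resize(k,(800,600),interpolation=cv2.INTER_CUBIC),alpha=2,beta=0))
        for n in("panel","shade"):
            for r in arm.place_of(c,n)[:2]: print(c,n,round(r["confidence"],2),w(c,r["centre"]).round(1))
E
python3 -c "
from h import *
rep((545,-14.6));pan('c')"
```

```text
t 13.3 p [546.2 -13.  143.3] yaw -33.56 j [ 0.28  0.29 -0.3   0.01 -0.95  0.7 ] F [-1.93  3.09  4.59] T [0.55 0.87 0.06] w 13.4 axis in tool [-0.1  2. ] tilt [ 0.0248 -0.0005]
top shade 0.52 [545.  -19.6   2.6]
top shade 0.19 [679.6 -81.5  23.5]
side panel 0.94 [692.1 -50.2 108.3]
side shade 0.62 [549.7  -9.8  95.5]
```

View pics/c_top.png

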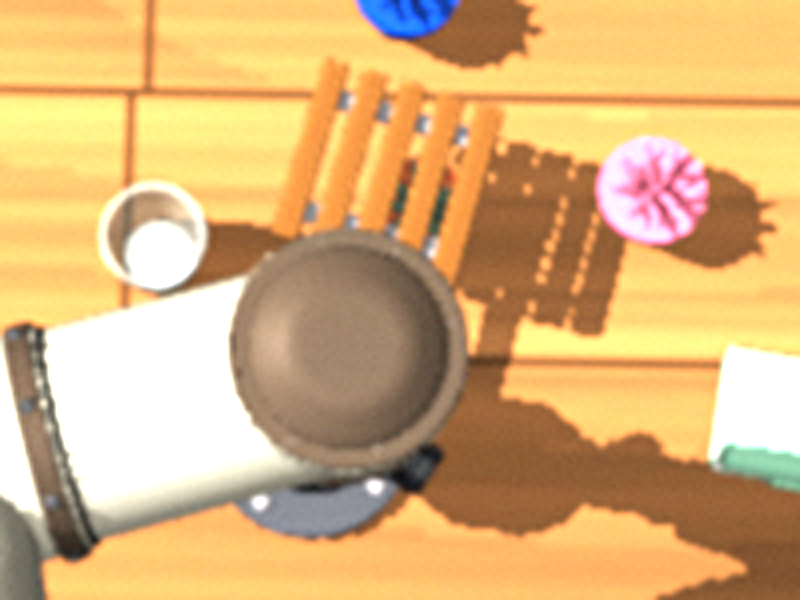

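Run:
```python
from h import *
g=lambda a,b,:((a+.5)/4-.5+250,(b+.5)/4-.5+140)
c=np.array([ray("top",g(*p),107) for p in((325,58),(503,107),(453,285),(275,235))]);p=c.mean(0);print(c.round(1),p)
for q in((678.5,-83),(679,-84.5),p[:2]):
  d=np.array(q[:2])-np.array([545,-16]);print(np.degrees(np.arctan2(d[1],d[0])),np.hypot(*d))
for a,b in((1,2),(0,3)): d=c[a]-c[b];d=-(c[2]-c[1]) if a==1 else c[0]-c[3];print(np.degrees(np.arctan2(d[1],d[0])))
```

```text
[[ 757.2  -20.7  107. ]
 [ 729.5 -124.8  107. ]
 [ 623.9  -95.4  107. ]
 [ 651.3    6.9  107. ]] [690.48862448 -58.522363   107.        ]
-26.650823238025115 149.36950826724978
-27.07584697124045 150.4933553350446
-16.292203942519002 151.57536477618214
-15.576585563713458
-14.632293301676869
```

Call:
arm_command(commands=[0,0,0.0003,2.7,0,0,0.0003,2.7,0,0,0.0003,2.7,0,0,0.0003,2.7,0,0,0.0003,0])

```text
clock: 14.1
position: [546.5, -12.7, 143.3]
ee_rot: [0.926, -0.378, 0.012, -0.005]
contact_force: [-2.1, 3.3, 5.1]
gripper_width: 13.4
```

```bash
python3 -c "
from h import *
rep((545,-14.6));pan('d')"
```

```text
t 14.1 p [546.5 -12.7 143.3] yaw -44.39 j [ 0.28  0.29 -0.3   0.01 -0.95  0.51] F [-2.09  3.32  5.14] T [0.6  0.98 0.15] w 13.4 axis in tool [0.3 2.4] tilt [ 0.026  -0.0004]
top panel 0.76 [682.9 -87.7 108.9]
top shade 0.19 [471.6 302.8  20.5]
side panel 0.73 [682.6 -78.2 107.5]
side shade 0.19 [ 559.6 -313.9   19.4]
```

View pics/d_top.png

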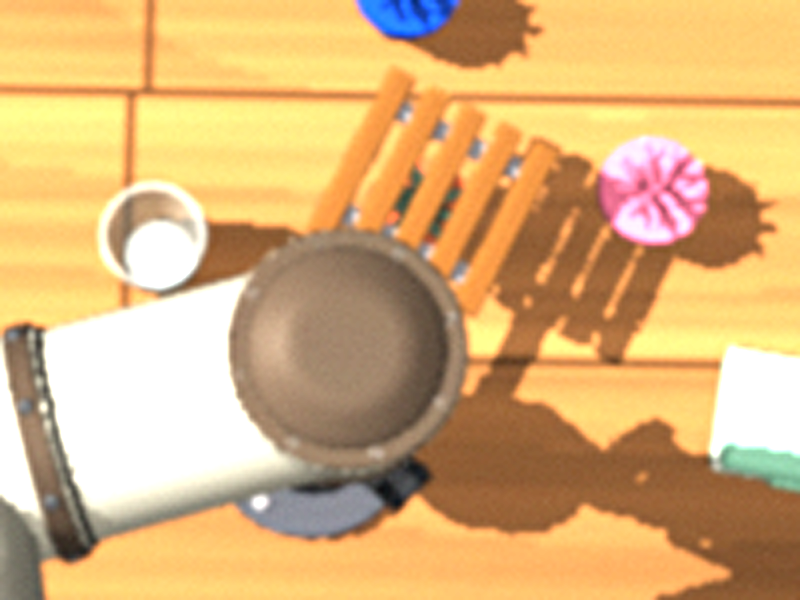

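View pics/d_side.png

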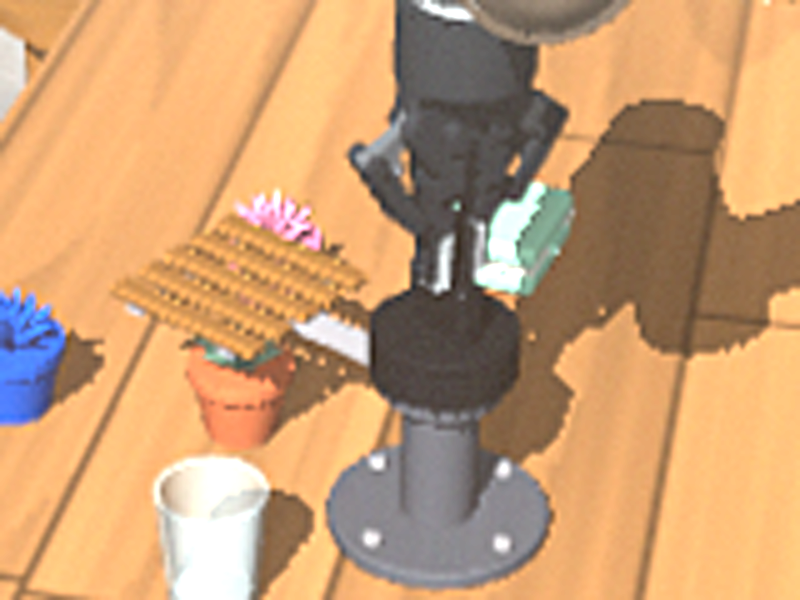

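Run:
```python
from h import *
g=lambda a,b,:((a+.5)/4-.5+250,(b+.5)/4-.5+140)
c=np.array([ray("top",g(*p),107) for p in((385,66),(558,145),(475,316))]);p=(c[0]+c[2])/2;print(c.round(1),p)
d=p[:2]-[545,-16];print(np.degrees(np.arctan2(d[1],d[0])),np.hypot(*d));d=c[1]-c[2];print(np.degrees(np.arctan2(d[1],d[0])))
for c in("top","side"):
  for r in arm.place_of(c,"pot_center")[:3]: print(c,round(r["confidence"],2),w(c,r["centre"]).round(1))
s=lambda a,b:((a+.5)/5-.5+270,(b+.5)/5-.5+135)
print("pot side at base z0", ray("side",s(238,432),0), "rim", ray("side",s(240,360),50))
```

```text
[[ 753.   -55.9  107. ]
 [ 707.3 -156.7  107. ]
 [ 606.2 -107.9  107. ]] [679.62393498 -81.92372392 107.        ]
-26.09043650429381 149.8984364325821
-25.732879502786144
top 0.87 [824.3 -75.   23. ]
top 0.67 [679.  -82.2  25. ]
top 0.67 [ 691.9 -221.3   24.3]
side 0.69 [823.5 -71.3  25.5]
side 0.64 [681.2 -80.2  17.2]
side 0.5 [ 696.9 -219.4   26.1]
pot side at base z0 [681.33198326 -72.46160937   0.        ] rim [680.75898881 -77.60596214  50.        ]
```

Call:
arm_command(commands=[0,0,0.0006,0,0,0,0.0007,0,0,0,0.0007,0,0,0,0.0003,0,0,0,0,0])

```text
clock: 15.0
position: [546.5, -12.7, 143.3]
ee_rot: [0.927, -0.375, 0.012, -0.005]
contact_force: [-1.8, 2.2, 2.9]
gripper_width: 13.3
```

```bash
python3 -c "
from h import *
rep((545,-14.6))"
```

```text
t 15.0 p [546.5 -12.7 143.3] yaw -44.09 j [ 0.28  0.29 -0.3   0.01 -0.95  0.52] F [-1.84  2.21  2.94] T [ 0.52  0.66 -0.01] w 13.3 axis in tool [0.3 2.4] tilt [ 0.0267 -0.0007]
```

Call:
arm_command(commands=[0,0,0,0,0,0,0,0,0,0,0,0,0,0,0,0,0,0,0,0], jaw=0.7)

```text
clock: 15.5
position: [546.9, -13.9, 141.3]
ee_rot: [0.927, -0.375, 0.013, -0.004]
contact_force: [0.5, 0.3, -0.4]
gripper_width: 59.5
```

```bash
python3 -c "
from h import *
rep((545,-14.6))"
```

```text
t 15.5 p [546.9 -13.9 141.3] yaw -44.11 j [ 0.28  0.3  -0.3   0.01 -0.94  0.52] F [ 0.45  0.26 -0.42] T [0.02 0.02 0.01] w 59.5 axis in tool [-0.9  1.9] tilt [ 0.0265 -0.0017]
```

Now it's released, I'll lift straight up and slowly, then back well clear.

Call:
arm_command(commands=[0,0,-0.006,0,0,0,-0.01,0,0,0,-0.015,0,0,0,-0.02,0,0,0,-0.025,0])

```text
clock: 16.0
position: [543.1, -14.3, 218.6]
ee_rot: [0.927, -0.376, 0.01, -0.002]
contact_force: [0.6, -0.1, 0.6]
gripper_width: 59.7
```

Call:
arm_command(commands=[0,0,-0.025,0,0,0,-0.025,0,0,0,-0.025,0,0,0,-0.015,0,0,0,0,0])

```text
clock: 16.5
position: [542.5, -14.2, 322.1]
ee_rot: [0.927, -0.375, 0.016, -0.006]
contact_force: [-0.1, -0.1, 0.2]
gripper_width: 59.8
```

```bash
python3 -c "
from h import *
rep((545,-14.6));pan('e')
for n in ('knob','pot_center','cup_center','tin_center','mintbox_center'):
  for c in('top','side'):
    for r in arm.place_of(c,n)[:3]: print(c,n,round(r['confidence'],2),w(c,r['centre']).round(1))
"
```

```text
t 16.5 p [542.5 -14.2 322.1] yaw -44.1 j [ 0.28  0.16 -0.02  0.01 -1.36  0.52] F [-0.08 -0.14  0.25] T [-0.01  0.08  0.02] w 59.8 axis in tool [ 2.1 -1.5] tilt [ 0.0346 -0.0014]
top panel 0.96 [682.3 -87.9 106.5]
side panel 0.61 [680.8 -80.1 109.3]
side shade 0.57 [549.1  -5.   92.7]
side knob 0.57 [547.8 -15.1 152.2]
top pot_center 0.83 [822.8 -73.6  22.7]
top pot_center 0.77 [ 693.5 -224.2   24. ]
side pot_center 0.8 [677.6 -79.3  19.5]
side pot_center 0.72 [823.6 -73.   24.3]
side pot_center 0.6 [ 697.4 -221.4   28. ]
top cup_center 0.59 [657.3  76.4  36.9]
side cup_center 0.57 [660.1  81.   31.9]
side tin_center 0.7 [472.7 305.1  24.5]
top mintbox_center 0.98 [ 559.9 -309.3   19. ]
side mintbox_center 0.8 [ 559.8 -310.5   18.5]
```

View pics/e_side.png

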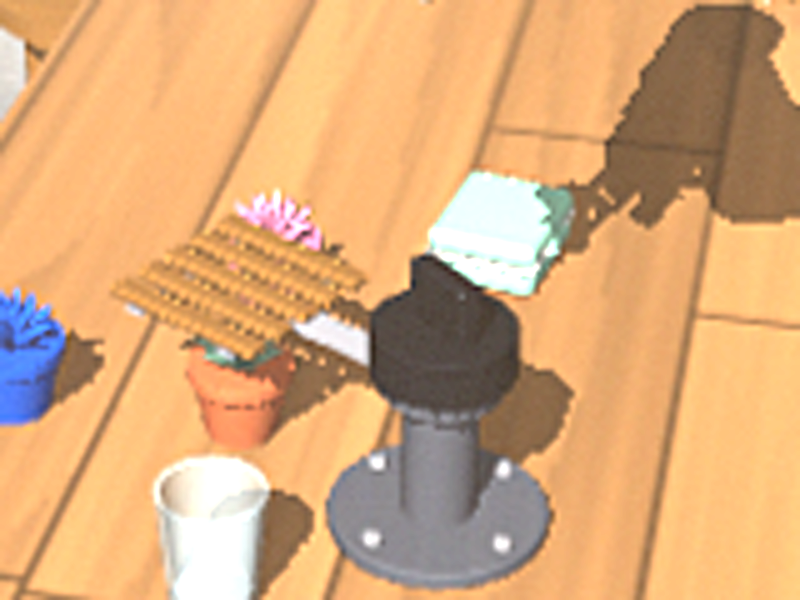

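View pics/e_top.png

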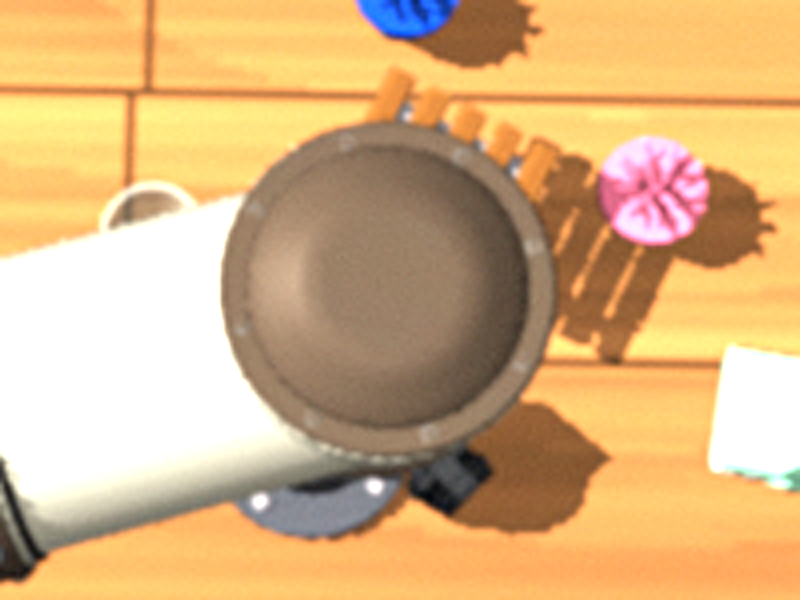

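```bash
python3 -c "
from h import *
print(arm.job_done());rep()"
```

```text
the job is handed in; nothing more can be done
None
the job is handed in; nothing more can be done
```

I meshed the knob, swung the shade over the agave, let go and handed the job in at about 16.5 s of arm time. No verdict was reported.

- **Meshing:** I gripped the bar and pressed down until the measured force was about 5 N. I then turned the knob about 16° one way, and the teeth dropped in on that first turn, so I never needed to rock it back. From there I eased it down 13.6 mm in all, until it stopped. It stayed there when I pressed again. The readings, taken at the end of each half-second move, never went above about 6 N vertically.
- **Swing:** I turned the meshed knob about another 34°. By pixel measurement the panel centre is at about (680, -82) mm and the pot axis at about (679, -82) mm. The networks put the panel at y = -78 to -88 mm depending on the camera, so I expect the error to be under about 7 mm against the 20 mm limit.
- **After release:**
  - The shade had not moved, and the side picture shows the knob down.
  - The network puts the knob at 152 mm, against 155 mm when home.
  - The gripper is about 135 mm above the knob's bar and reads no contact force.
  - The pot, cup, tin and mint box are where they started, within network noise of about 5 mm.

**Disagreements:** The two cameras differ by up to 8 mm in y, and I found the knob axis about 2 mm off the pixel estimate when the jaws closed. The tool's tilt drifted by about 1.5° while gripping, which had no visible effect.

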